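# Put the ear-defender rack back and hang up the returned pair

## Task

Push the heavy ear-defender rack straight back (easiest a bit at each front corner in turn), without letting it slew round, until its base sits flush against the raised rear shelf, with the pair already on it still hanging. Then hang the other pair of ear defenders over the free part of the rail by its headband, one cup in front of the rail and one behind, setting it down rather than letting it fall. Leave the mug and the bottles standing where they are.

Things in the scene. Friction and masses are not known exactly. Their poses are not given: they have to be found in the camera images.
- rack: heavy ear-defender rack, 2.2 kg, slides on the table: wooden board 230 (x) x 420 (y) x 22 thick, carrying a steel tube hoop (18 dia.) with posts at x +15, y +-195 and a rail along y. Origin: centre of the underside; x to its back edge, away from the robot, y left, z up. Front edge, 130 before the rail, can be pushed from above near its corners (about y +-150)
- rail_mid (a point): top of the rail, middle of its length: rack x +15, y 0, 180 above the table; axes as the rack's. Rail straight and level for y within +-170
- rack_back_left (a point): back left corner of the rack's board (rack x +115, y +210), 11 above the table
- rack_back_right (a point): back right corner of the rack's board (rack x +115, y -210), 11 above the table
- riser_face (a point): middle of the front face of the raised rear shelf, 11 above the table: a fixed wooden step across the back of the table, 60 high, 1500 long along y; x points into the shelf. The rack's back edge belongs against this face
- pair: loose ear defenders, 0.24 kg, rigid, standing on the table on their cups: 171 over the cups (x), 70 wide (y), 155 tall. Origin: underside, midway between the cups; x cup to cup, y across the headband, z up. Band at the crown 30 wide, 14 thick (z 141 to 155), flat for x within +-20, then curving down. Gap between cushions 74. Fingers more than 14 below the crown's top meet the rail
- pair_crown (a point): middle of the underside of the loose pair's headband, 141 above its origin; axes as the pair's
- hung: an identical pair already hanging on the rail, somewhere left, right or middle along it; same frame as the loose pair (origin on the underside between the cups, 39 above the table)
- hung_crown (a point): middle of the underside of the hanging pair's headband
- mug: glass beer mug, 84 dia. x 130 tall, standing on the table beside the rack on the side where the loose pair is not; origin under its centre
- bottle1: amber bottle, 62 dia. x 205 tall, standing; origin under its centre
- bottle2: amber bottle, 62 dia. x 205 tall, standing; origin under its centre
- bottle3: amber bottle, 62 dia. x 205 tall, standing; origin under its centre
There are look-alikes about, which are no part of the job. What is shaped like the hung but orange is not meant.

How it is judged:
On the way, in this order (a step that is already met when the one before it is completed fails the run):
1. the rack's base is flush against the rear shelf (x of each of rack_back_left, rack_back_right in the frame of riser_face above -0.008 m), for 0.2 s.
2. the loose pair hangs over the rail (z of pair_crown in the frame of rail_mid between -0.006 and 0.006 m and x of pair_crown in the frame of rail_mid between -0.022 and 0.022 m and contact force between pair and rack above 0.5 N), for 0.2 s.
At the end, for the whole second after the job is handed in: Rack flat, both back corners within 8 mm of the rear shelf; the pair hangs between the posts, crown within 6 mm of the rail's top in height and 22 mm across it, band within 23 deg of square to the rail, upright within 17 deg; the other pair still hangs, upright within 17 deg; all at rest (all of step 1 and angle between rack's own z axis and vertical below 0.03 rad and z of pair_crown in the frame of rail_mid between -0.006 and 0.006 m and x of pair_crown in the frame of rail_mid between -0.022 and 0.022 m and y of pair_crown in the frame of rail_mid between -0.18 and 0.18 m and angle between the y axis of pair and the y axis of rack, either way round below 0.4 rad and angle between each of pair, hung's own z axis and vertical below 0.3 rad and z of hung_crown in the frame of rail_mid between -0.01 and 0.01 m and linear speed of each of pair, hung below 0.04 m/s and linear speed of rack below 0.01 m/s); the robot touches nothing.
It fails at once if the rack is turned more than 17 degrees away from square to the rear shelf (angle between the x axis of rack and the x axis of riser_face, either way round above 0.3 rad).
It fails at once if the rack is tipped or lifted (angle between rack's own z axis and vertical above 0.12 rad or height (world z) of rack above 0.03 m).
It fails at once if the pair that hung on the rail comes off it (z of hung_crown in the frame of rail_mid below -0.04 m).
It fails at once if the loose pair is let fall more than about 2.5 cm (contact force between pair and the fingers below 0.05 N and contact force between pair and anything else below 0.05 N and linear speed of pair above 0.7 m/s).
It fails at once if the mug or a bottle is shifted more than 4 cm or knocked over (distance of any of mug, bottle1, bottle2, bottle3 from where it was at the start of the episode above 0.04 m or angle between any of mug, bottle1, bottle2, bottle3's own z axis and vertical above 0.5 rad).
It also fails if it takes over 72 s, if anything falls off the work surface, if the arm or the gripper's body presses on something with over 40 N, if the wrist force passes 120 N, or if a joint passes its speed limit or range.

## Robot

A 6-joint arm with a two-finger parallel gripper is mounted at the origin on the work surface. World frame = base frame: x ahead of the robot, y to its left, z up, the work surface at z = 0. Lengths are in m, angles in rad, forces in N, time in s.
With the tool pointing down it reaches from about 0.275 to 0.85 m from the base axis. Payload 5.2 kg.
Tool frame: the origin (TCP) lies at the very end of the fingers, on their centre line; the grasp point (between the pads) lies 19 mm behind it (manip.tcp_to_grasp is the distance from the TCP to the grasp point, in m); z points along the fingers, y is the direction in which the jaws open and shut (so a half turn about z gives the same grasp; the last joint's range is limited). The gripper opens to 85 mm and grips with 20 to 120 N. Pads are 22 mm wide; open, the fingers measure 114 mm over their backs; the gripper's body (76 mm by 85 mm) begins 54 mm behind the grasp point. The pads swing forward as they close: fully open they stand 13 mm farther back than shut.
Start: joints at [1.106, 0.259, 1.535, -0, 1.348, -0.203], TCP at [0.142, 0.531, 0.231] pointing down, gripper open.
Joint ranges: [-3.14, 3.14], [-0.91, 2.08], [0.19, 2.58], [-1.22, 4.36], [0.22, 2.71], [-3.12, 3.12]. Speed limits (rad/s): [2.57, 2.57, 3.14, 3.14, 3.14, 3.14].

## Interface

Orientations are given as a unit quaternion [w, x, y, z].
In Python, from rig import manip gives the robot as it stands.
- The arm moves only by the tool apply_moves, never from a script. Its argument "rows" is a list of rows, each a list of 7 numbers: the gripper command: -1 is shut, 1 is fully open, values between are in proportion, then the shift along the tool's x, y, z in m, then the turn, a rotation vector about the tool's x, y, z in degrees. A call has 1 to 12 rows; each row shifts and turns the pose as measured when the row begins, along the tool's axes as they then stand; what a row does not reach is not made up. A row lasts 1/8 s, in which the tool goes at most 62.5 mm and 10.7 degrees, less where a joint would pass 70% of its speed; a pose out of reach is approached as far as the arm can. A call is refused whole if a number of a shift passes 0.0625 or a number of a turn 10.7, either way. A call with a gripper value outside its range is refused whole. The fingers move at their own pace and stop on an object; "squeeze" is the grip in N (left out, the last holds). Time passes only in rows, so rows that do not move let the fingers close. It gives the time, the measured TCP pose, the force and the opening at its end, in the units of the state.
- manip.read_state(): the state, without advancing time (a new reading comes with each control period).
- manip.read_camera(name): name is "side" or "top"; returns the picture (384x512x3 uint8, red, green, blue); there is no depth.
- manip.camera_model(name): a dict with "fx", "fy", "cx", "cy" (pixels), "k1" (the pictures are not rectified: a ray, as slopes to the right and down, at radius r is drawn at 1 + k1 r^2 times it, then the intrinsics apply), "R" (3x3) and "t" (3): a world point X has camera coordinates R X + t. Camera axes: x right, y down, z forward; pixel columns grow to the right and rows downward; lengths in m; the calibration is good to about 2 mm. A picture is of the moment at which its call begins. camera_model takes no time and is no camera call.
- manip.job_done(): hands the job in, once; it reports no verdict.
The state is a dict: "t": time; "qpos": joint angles; "joint_vel": joint speeds; "effort": joint torques, N m; "eef_pos": TCP position; "ee_rot": TCP orientation; "contact_force": force on the tool from outside, world axes, zero at the start; "torque": the same for the moment, N m; "opening": finger opening in m.
Only numpy, scipy, OpenCV 4.12 (cv2) and the standard library are available. Lean on these libraries where they do the work, as an engineer would, in place of code of your own. Each camera call takes 0.05 s, during which the arm holds its last target.

## Working session

There is one attempt and no reset: what is moved stays moved. The work goes in short steps, Python scripts to look and compute and a tool call to move; the robot and the scene stay as the last step left them, time stands still between calls to the robot, and variables do not carry over. Pictures are saved under pics/ and viewed, and the job is handed in when it is done.

Besides the shell and the picture viewer there is one more tool, called after ">>>" as name(argument=value, ...), one argument or row to a line, values as JSON. apply_moves: Moves the arm, as the interface text tells. Its arguments: {"type":"object","properties":{"rows":{"type":"array"},"squeeze":{"type":"number"}},"required":["rows"]}

```bash
ls; mkdir -p pics
python3 - <<'E'
from rig import manip
import cv2
for n in("side","top"):
    im=manip.read_camera(n); cv2.imwrite(f"pics/{n}0.png",cv2.resize(im[:,:,::-1],(800,600),interpolation=cv2.INTER_CUBIC)); cv2.imwrite(f"raw_{n}0.png",im[:,:,::-1])
    m=manip.camera_model(n);print(n,m)
s=manip.read_state();print(s)
E
```

```text
pics
side {'fx': 461.48684249033215, 'fy': 461.48684249033215, 'cx': 258.1943761408652, 'cy': 193.39240925484975, 'k1': -0.1855586001614676, 'R': array([[ 0.73963134, -0.67287196,  0.0137408 ],
       [-0.48949058, -0.5518436 , -0.67517969],
       [ 0.46189226,  0.49265807, -0.7375253 ]]), 't': array([-0.45258361,  0.40028595,  1.29161168])}
top {'fx': 357.1333799826384, 'fy': 357.1333799826384, 'cx': 250.28667453562568, 'cy': 190.66585789338052, 'k1': -0.024522612087113725, 'R': array([[ 0.00810141, -0.99994865,  0.00608766],
       [-0.99671166, -0.00856573, -0.08057607],
       [ 0.08062408, -0.00541486, -0.99672987]]), 't': array([0.00619762, 0.60896433, 1.29601589])}
{'t': 0.1, 'qpos': array([ 1.10621695e+00,  2.59321253e-01,  1.53598544e+00, -1.85914714e-05,
        1.34800711e+00, -2.02819756e-01]), 'joint_vel': array([ 0.00031762, -0.00098736, -0.00206645,  0.00051419,  0.00074998,
        0.00010387]), 'effort': array([ 2.43944422e-03, -4.46973860e+01, -2.91248059e+01, -1.60696500e-04,
        6.33446485e-03, -5.60387900e-05]), 'eef_pos': array([0.14210285, 0.53082615, 0.23052557]), 'ee_rot': array([-2.73309243e-04,  1.30504387e-01,  9.91447358e-01, -8.16072260e-04]), 'contact_force': array([ 0.12453109, -0.18074885, -0.39425848]), 'torque': array([-0.01390277, -0.00615321, -0.02347278]), 'opening': 0.08552590782049711}
```

View pics/side0.png

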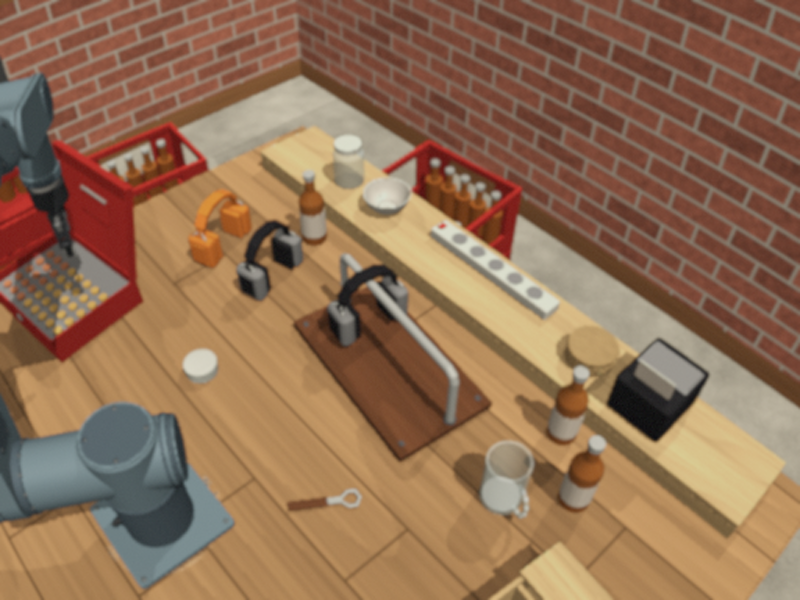

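View pics/top0.png

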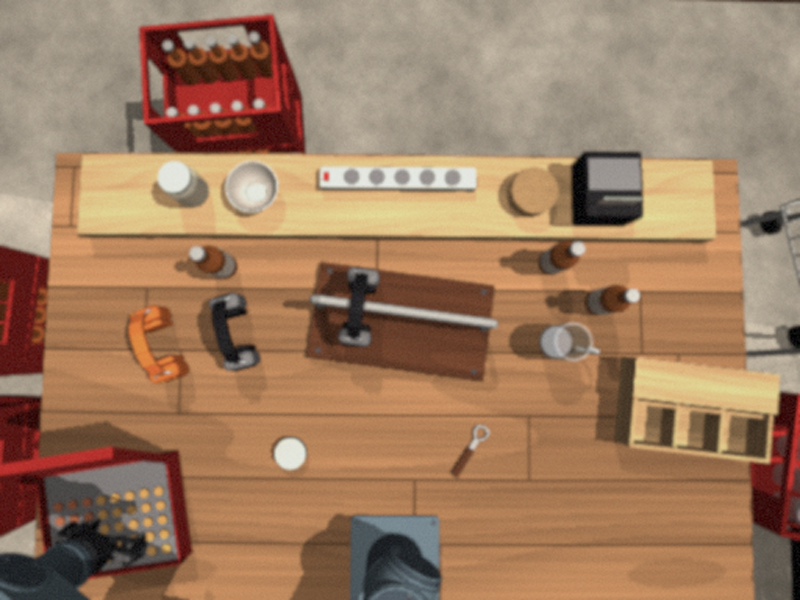

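The top view shows the rack with corners near (322,263), (494,286), (483,380) and (306,357). It is turned slightly. The hung pair is at (358,307). The black loose pair is at (233,332) and the orange look-alike at (155,343). I'll measure from enlarged crops next.

```bash
cat > h.py <<'E'
from rig import manip
import cv2, numpy as np
def proj(n,X):
    m=manip.camera_model(n);X=np.atleast_2d(X);c=X@m["R"].T+m["t"];s=c[:,:2]/c[:,2:]
    r2=(s**2).sum(1,keepdims=True);d=s*(1+m["k1"]*r2)
    return d*[m["fx"],m["fy"]]+[m["cx"],m["cy"]]
def unproj(n,uv,z):
    m=manip.camera_model(n);uv=np.atleast_2d(uv).astype(float)
    d=(uv-[m["cx"],m["cy"]])/[m["fx"],m["fy"]];s=d.copy()
    for _ in range(30): s=d/(1+m["k1"]*(s**2).sum(1,keepdims=True))
    r=np.c_[s,np.ones(len(s))]@m["R"];o=-m["R"].T@m["t"]
    k=(z-o[2])/r[:,2:];return o+k*r
def shot(n,name):
    im=manip.read_camera(n)[:,:,::-1].copy();cv2.imwrite(f"raw_{name}.png",im);return im
def crop(im,x0,y0,x1,y1,name,f=None):
    f=f or min(800/(x1-x0),600/(y1-y0))
    c=cv2.resize(im[y0:y1,x0:x1],None,fx=f,fy=f,interpolation=cv2.INTER_CUBIC);cv2.imwrite(f"pics/{name}.png",c);print(name,f)
E
python3 - <<'E'
from h import *
im=cv2.imread("raw_top0.png")
crop(im,120,140,330,250,"t_a",3.8)
crop(im,190,160,325,250,"t_rack",5.9)
crop(im,70,180,180,250,"t_pair",7)
im=cv2.imread("raw_side0.png")
crop(im,120,110,280,200,"s_a",5)
crop(im,180,150,330,300,"s_b",4)
E
```

```text
t_a 3.8
t_rack 5.9
t_pair 7
s_a 5
s_b 4
```

View pics/t_rack.png

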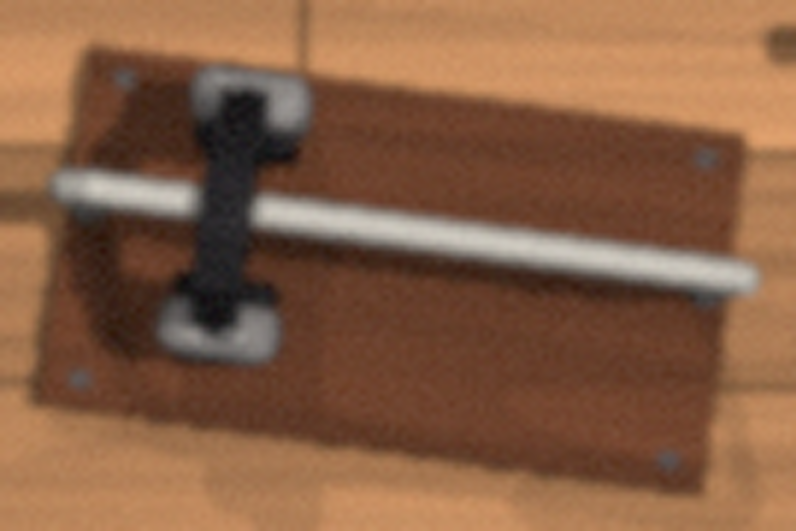

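View pics/t_pair.png

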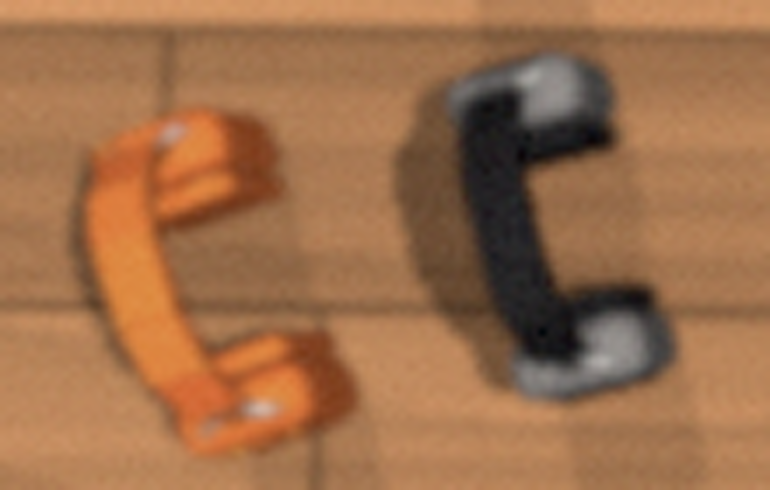

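View pics/s_a.png

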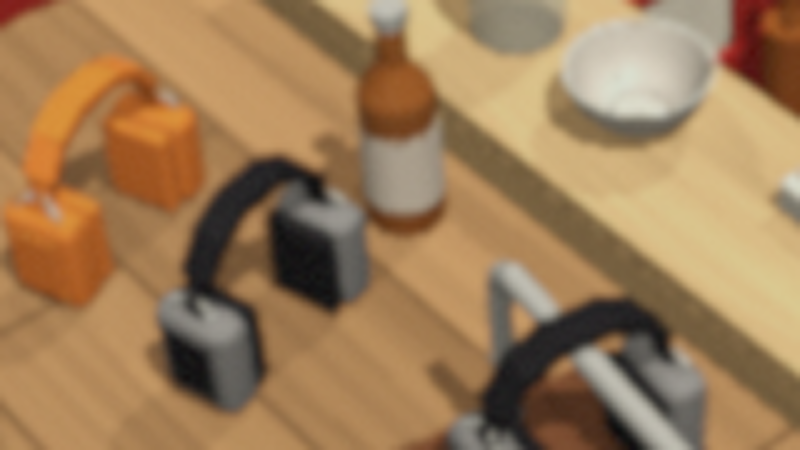

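View pics/s_b.png

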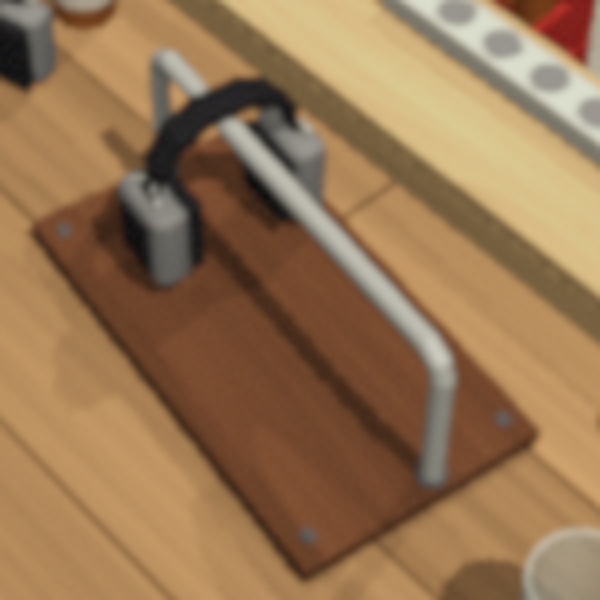

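Run:
```python
from h import *
np.set_printoptions(precision=4,suppress=True)
P=lambda l,o,f:np.array(l)/f+np.array(o)-0.5+0.5/f
c=unproj("top",P([[90,48],[745,135],[703,492],[33,403]],[190,160],5.9),.022);print("rack BL BR FR FL top\n",c, "ctr",c.mean(0))
b=(c[0]+c[3]-c[1]-c[2]);print("yaw deg",np.degrees(np.arctan2(-b[0],b[1])))
s=unproj("side",P([[35,230],[305,578],[537,435]],[180,150],4),.022);print("side FL FR BR",s)
print("riser",unproj("top",P([[80,235],[395,237],[713,240]],[0,0],1.5625),.06))
print("riser side",unproj("side",P([[262,152],[740,500]],[0,0],1.5625),.06))
print("rail ends z.18",unproj("top",P([[75,187],[735,277]],[190,160],5.9),.18))
print("hung crown",unproj("top",P([[228,215]],[190,160],5.9),.194))
print("pair crown top",unproj("top",P([[490,105],[510,225],[555,350]],[70,180],7),.155))
print("pair crown ang ends z.12",unproj("top",P([[490,110],[550,345]],[70,180],7),.125))
print("crown side", unproj("side",P([[258,172]],[120,110],5),.155))
# object bases side view: 800 scale
o=unproj("side",P([[313,238],[565,437],[578,505],[502,505],[207,365]],[0,0],1.5625),0.0);print("b1 b2 b3 mug lid",o)
```

```text
rack BL BR FR FL top
 [[ 0.6934  0.1812  0.022 ]
 [ 0.6418 -0.2323  0.022 ]
 [ 0.4184 -0.2048  0.022 ]
 [ 0.4702  0.2126  0.022 ]] ctr [ 0.5559 -0.0108  0.022 ]
yaw deg -7.090835898341763
side FL FR BR [[ 0.4661  0.199   0.022 ]
 [ 0.4112 -0.2099  0.022 ]
 [ 0.6343 -0.237   0.022 ]]
riser [[ 0.7478  0.7397  0.06  ]
 [ 0.7488  0.0042  0.06  ]
 [ 0.7498 -0.7436  0.06  ]]
riser side [[ 0.7524  0.7366  0.06  ]
 [ 0.7992 -0.7236  0.06  ]]
rail ends z.18 [[ 0.593   0.1685  0.18  ]
 [ 0.5463 -0.1962  0.18  ]]
hung crown [[0.5773 0.083  0.194 ]]
pair crown top [[0.5821 0.3805 0.155 ]
 [0.5252 0.3692 0.155 ]
 [0.4665 0.3461 0.155 ]]
pair crown ang ends z.12 [[0.5817 0.3896 0.125 ]
 [0.468  0.3568 0.125 ]]
crown side [[0.5363 0.375  0.155 ]]
b1 b2 b3 mug lid [[ 0.681   0.416   0.    ]
 [ 0.6997 -0.3851  0.    ]
 [ 0.6013 -0.5     0.    ]
 [ 0.4958 -0.4008  0.    ]
 [ 0.2622  0.2477  0.    ]]
```

Side and top views agree: the rack is turned about -7° and its centre is near (0.553, -0.014). The shelf face is at x≈0.749. The hung pair is at y≈+0.085, so the right part of the rail is free.

Loose pair candidates are the orange one at top (155,343) and the black/grey one at (233,332). The black one fits, since orange is excluded, and the crop above confirms it. Its crown is at about (0.53, 0.37), with a yaw of about +16°.

I'll lift and go to the rack's front right corner first.

>>> apply_moves(
  rows=[
    [-1, 0, 0, -0.04, 0, 0, -7.5],
    [-1, 0, 0, -0.04, 0, 0, -7.5],
    [-1, -0.03, -0.055, 0, 0, 0, 0],
    [-1, -0.03, -0.055, 0, 0, 0, 0],
    [-1, -0.03, -0.055, 0, 0, 0, 0],
    [-1, -0.03, -0.055, 0, 0, 0, 0],
    [-1, -0.03, -0.055, 0, 0, 0, 0],
    [-1, -0.03, -0.055, 0, 0, 0, 0],
    [-1, -0.02, -0.055, 0, 0, 0, 0],
    [-1, -0.02, -0.055, 0, 0, 0, 0],
    [-1, -0.01, -0.055, 0, 0, 0, 0],
    [-1, 0, -0.055, 0, 0, 0, 0],
  ],
  squeeze=60,
)

```text
t: 1.6
eef_pos: [0.3798, -0.0243, 0.3113]
ee_rot: [-0.001, -0.009, 1.0, -0.003]
contact_force: [1.6, 0.0, 0.4]
opening: -0.0003
```

>>> apply_moves(
  rows=[
    [-1, 0.0, -0.05, 0.03, 0, 0, 0],
    [-1, 0.004, -0.05, 0.05, 0, 0, 0],
    [-1, 0, -0.03, 0.05, 0, 0, 0],
    [-1, 0, 0, 0.05, 0, 0, 0],
    [-1, 0, 0, 0.05, 0, 0, 0],
    [-1, 0, 0, 0.04, 0, 0, 0],
    [-1, 0, 0, 0.01, 0, 0, 0],
    [-1, 0, 0, 0, 0, 0, 0],
  ],
)

```text
t: 2.6
eef_pos: [0.3786, -0.1592, 0.032]
ee_rot: [0.001, -0.004, 1.0, -0.004]
contact_force: [-0.5, -0.3, 0.3]
opening: 0.0003
```

Run:
```python
from h import *
im=shot("top","top1");crop(im,150,130,350,280,"top1",4)
print(manip.read_state()["eef_pos"],manip.read_state()["contact_force"])
```

```text
top1 4
[ 0.37886253 -0.15936495  0.03246599] [-0.86192916 -0.892853    0.5553883 ]
```

View pics/top1.png

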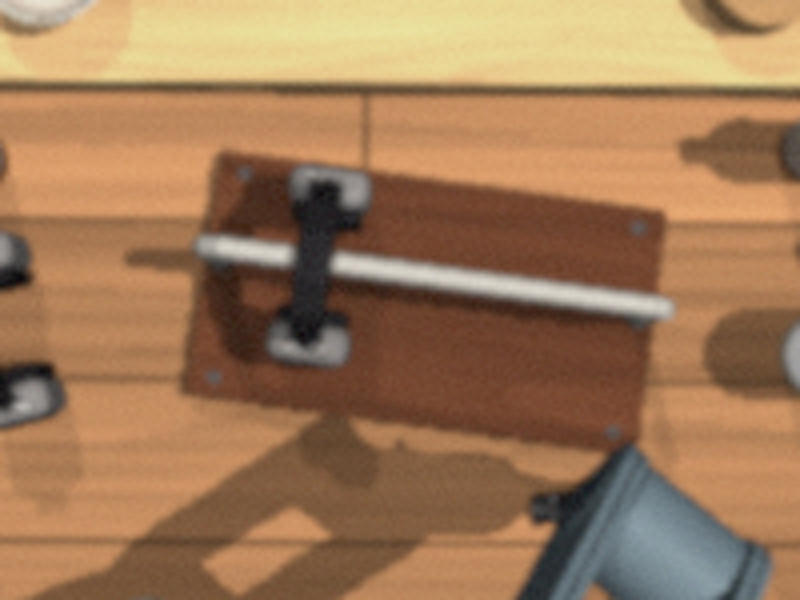

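The rack is untouched. The fingertips are at (545,505), in front of the right front corner. I'll lower and push.

>>> apply_moves(
  rows=[
    [-1, 0, 0.006, 0.022, 0, 0, 0],
    [-1, -0.01, 0, 0.001, 0, 0, 0],
    [-1, -0.01, 0, 0, 0, 0, 0],
    [-1, -0.01, 0, 0, 0, 0, 0],
    [-1, -0.01, 0, 0, 0, 0, 0],
    [-1, -0.01, 0, 0, 0, 0, 0],
    [-1, -0.01, 0, 0, 0, 0, 0],
    [-1, -0.01, 0, 0, 0, 0, 0],
  ],
)

```text
t: 3.65
eef_pos: [0.4445, -0.1562, 0.015]
ee_rot: [-0.008, -0.009, 1.0, -0.007]
contact_force: [-15.7, -9.1, 7.7]
opening: -0.0001
```

```bash
cat > look.py <<'E'
import sys
from h import *
im=shot("top",sys.argv[1]);crop(im,150,130,350,280,sys.argv[1],4)
print(manip.read_state()["eef_pos"],manip.read_state()["contact_force"])
E
python3 look.py top2
```

```text
top2 4
[ 0.4459646  -0.15649903  0.01515907] [-8.34192057 -4.92929536  0.03669087]
```

View pics/top2.png

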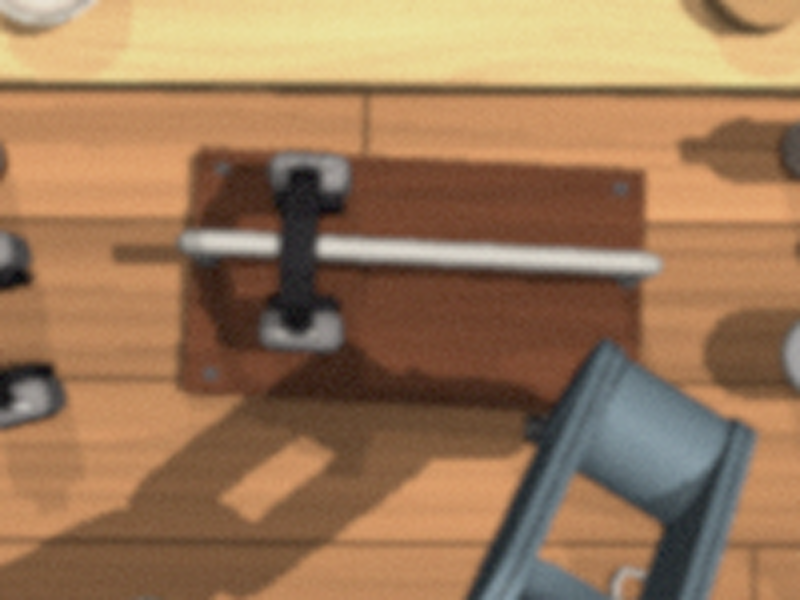

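Rack yaw is now about -2.7°, from back corners (200,148) and (645,172). A little more here will square it.

>>> apply_moves(
  rows=[
    [-1, 0, 0, 0.006, 0, 0, 0],
    [-1, -0.008, 0, 0.002, 0, 0, 0],
    [-1, -0.006, 0, 0.001, 0, 0, 0],
    [-1, 0.03, 0, 0, 0, 0, 0],
    [-1, 0.02, 0.05, 0, 0, 0, 0],
    [-0.2, 0, 0.05, 0, 0, 0, 0],
    [-0.2, 0, 0.04, 0, 0, 0, 0],
    [-0.2, 0, 0, 0, 0, 0, 0],
  ],
)

```text
t: 4.7
eef_pos: [0.4024, -0.0171, 0.0107]
ee_rot: [-0.014, -0.009, 1.0, -0.009]
contact_force: [0.1, -0.9, 0.1]
opening: 0.0343
```

```bash
python3 look.py top3
```

```text
top3 4
[ 0.40333916 -0.01834394  0.01087031] [-0.25313982 -0.73953916  0.25782031]
```

View pics/top3.png

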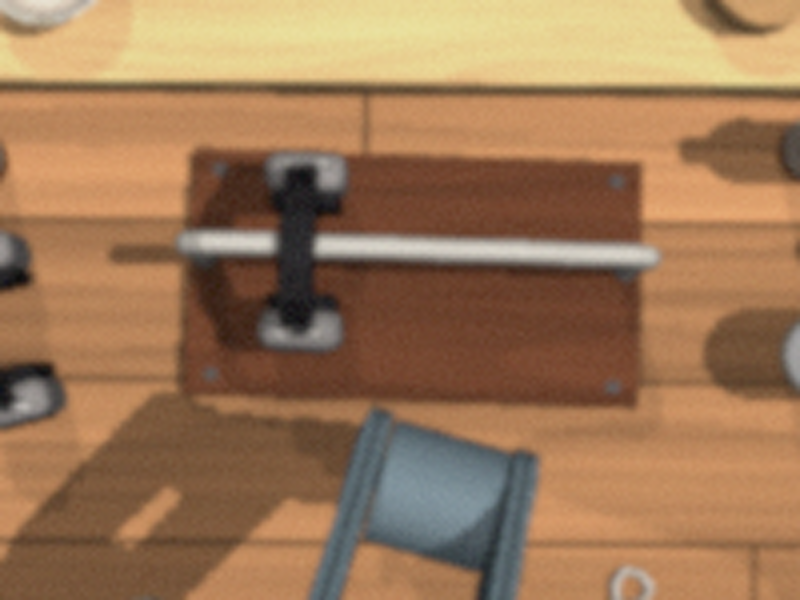

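About 1.3° of yaw is left. Next is a centred two-finger push, a little right of the middle.

>>> apply_moves(
  rows=[
    [-0.2, -0.015, 0, 0.004, 0, 0, 0],
    [-0.2, -0.015, 0, 0.002, 0, 0, 0],
    [-0.2, -0.012, 0, 0, 0, 0, 0],
    [-0.2, -0.012, 0, 0, 0, 0, 0],
    [-0.2, -0.012, 0, 0.001, 0, 0, 0],
    [-0.2, -0.012, 0, 0.001, 0, 0, 0],
    [-0.2, -0.012, 0, 0.001, 0, 0, 0],
  ],
)

```text
t: 5.62
eef_pos: [0.4545, -0.0194, -0.0005]
ee_rot: [-0.059, -0.008, 0.998, -0.007]
contact_force: [-39.8, -6.7, 66.5]
opening: 0.0341
```

```bash
python3 look.py top4
```

```text
top4 4
[ 0.45459323 -0.01936026 -0.00046968] [-40.82051544  -6.29585535  64.33805787]
```

View pics/top4.png

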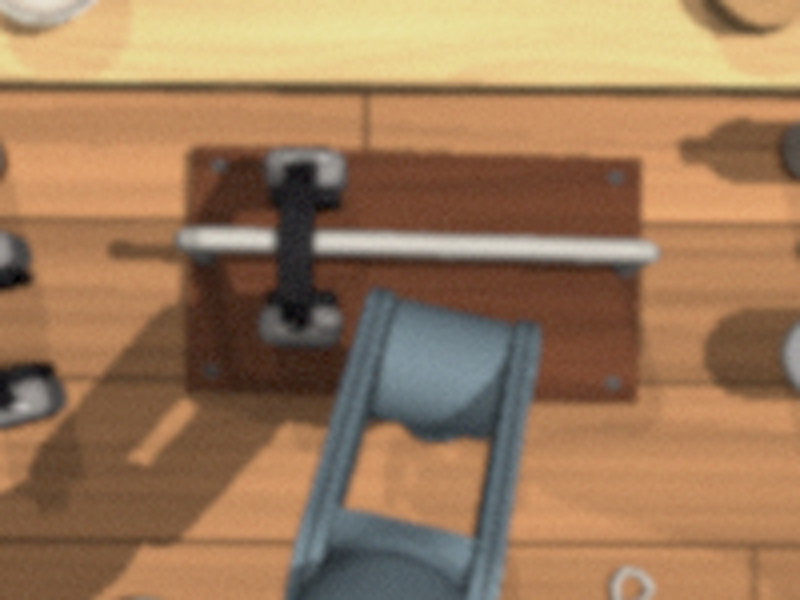

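The tips are dragging on the table at 66 N and the tool has tilted about 7°. I'll lift a little and straighten it.

>>> apply_moves(
  rows=[
    [-0.2, 0.004, 0, -0.012, 0, 0, 0],
    [-0.2, 0.004, 0, 0, 0, -5, 0],
    [-0.2, 0, 0, 0, 0, -2, 0],
  ],
)

```text
t: 6.05
eef_pos: [0.4489, -0.0211, 0.0135]
ee_rot: [0.002, -0.007, 1.0, -0.006]
contact_force: [-0.2, 0.2, 0.6]
opening: 0.0339
```

>>> apply_moves(
  rows=[
    [-0.2, -0.006, 0, 0.003, 0, 0, 0],
    [-0.2, -0.01, 0, 0, 0, -0.3, 0],
    [-0.2, -0.01, 0, 0, 0, -0.3, 0],
    [-0.2, -0.01, 0, 0, 0, -0.3, 0],
  ],
)

```text
t: 6.55
eef_pos: [0.4578, -0.0194, 0.0054]
ee_rot: [-0.022, -0.007, 1.0, -0.003]
contact_force: [-28.0, -6.8, 16.2]
opening: 0.034
```

A centred push needs too much force, so I'll walk the corners in turn with the fingers shut.

>>> apply_moves(
  rows=[
    [-1, 0.03, 0, -0.008, 0, -2.5, 0],
    [-1, 0, -0.05, 0, 0, 0, 0],
    [-1, 0, -0.05, 0, 0, 0, 0],
    [-1, 0, -0.04, 0, 0, 0, 0],
    [-1, 0, 0, 0, 0, 0, 0],
  ],
)

```text
t: 7.18
eef_pos: [0.4333, -0.1658, 0.0133]
ee_rot: [-0.003, -0.008, 1.0, -0.003]
contact_force: [-0.5, -0.1, -0.1]
opening: -0.0001
```

```bash
python3 look.py top5
```

```text
top5 4
[ 0.43261972 -0.16424554  0.01308156] [0.3172861  0.05632363 0.46426948]
```

View pics/top5.png

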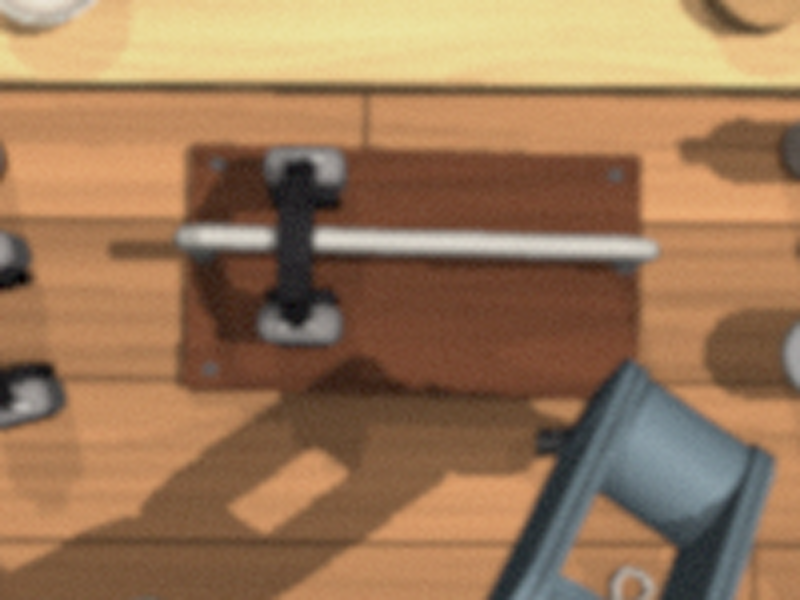

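>>> apply_moves(
  rows=[
    [-1, -0.014, 0.004, 0.004, 0, 0, 0],
    [-1, -0.012, 0, 0, 0, 0, 0],
    [-1, -0.012, 0, 0, 0, -0.3, 0],
    [-1, -0.012, 0, 0, 0, -0.3, 0],
    [-1, -0.012, 0, 0, 0, -0.3, 0],
    [-1, -0.012, 0, 0, 0, -0.3, 0],
  ],
)

```text
t: 7.98
eef_pos: [0.4905, -0.1551, 0.006]
ee_rot: [-0.016, -0.018, 1.0, -0.001]
contact_force: [-24.3, -13.5, 21.1]
opening: 0.0002
```

>>> apply_moves(
  rows=[
    [-1, 0.04, 0, -0.008, 0, -1.8, 0],
    [-1, 0.025, 0.05, 0, 0, 0, 0],
    [-1, 0, 0.06, 0, 0, 0, 0],
    [-1, 0, 0.06, 0, 0, 0, 0],
    [-1, 0, 0.06, 0, 0, 0, 0],
    [-1, 0, 0.06, 0, 0, 0, 0],
    [-1, 0, 0.03, 0, 0, 0, 0],
    [-1, 0, 0, 0, 0, 0, 0],
  ],
)

```text
t: 8.98
eef_pos: [0.4174, 0.1778, 0.0147]
ee_rot: [0.003, -0.023, 1.0, -0.002]
contact_force: [-0.3, -1.0, 0.4]
opening: 0.0
```

```bash
python3 look.py top6
```

```text
top6 4
[0.41739854 0.17680743 0.01462597] [-0.61592749  0.28320541  0.36998348]
```

View pics/top6.png

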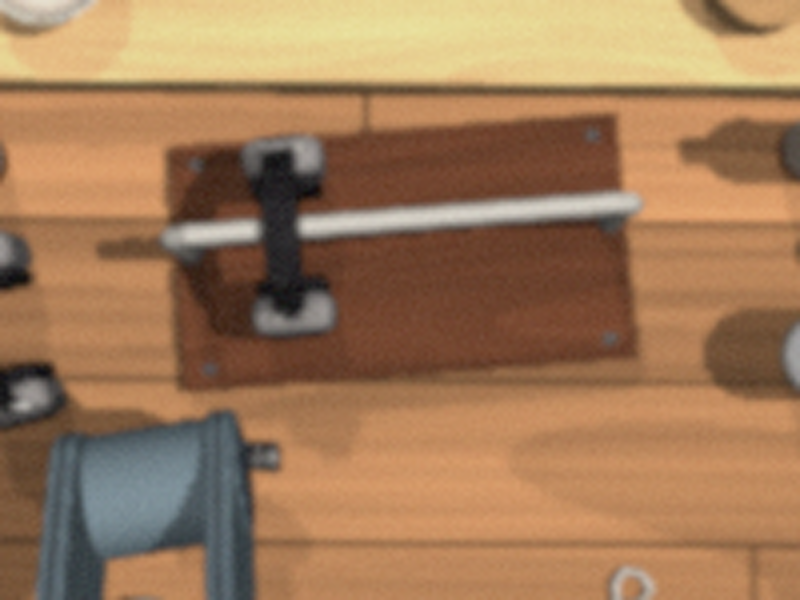

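Yaw is about +4.5°. Now the left corner.

>>> apply_moves(
  rows=[
    [-1, -0.014, -0.012, 0.004, 0, 0, -2],
    [-1, -0.012, 0, 0, 0, 0, 0],
    [-1, -0.012, 0, 0, 0, 0, 0],
    [-1, -0.012, 0, 0, 0, -0.3, 0],
    [-1, -0.012, 0, 0, 0, -0.3, 0],
    [-1, -0.012, 0, 0, 0, -0.3, 0],
    [-1, -0.012, 0, 0, 0, -0.3, 0],
  ],
)

```text
t: 9.9
eef_pos: [0.4751, 0.1692, 0.0062]
ee_rot: [-0.019, -0.039, 0.999, -0.003]
contact_force: [-22.7, -0.2, 19.1]
opening: 0.0006
```

```bash
python3 look.py top7
```

```text
top7 4
[0.47597683 0.16945626 0.00612997] [-18.35425141   1.71517011  11.80140492]
```

View pics/top7.png

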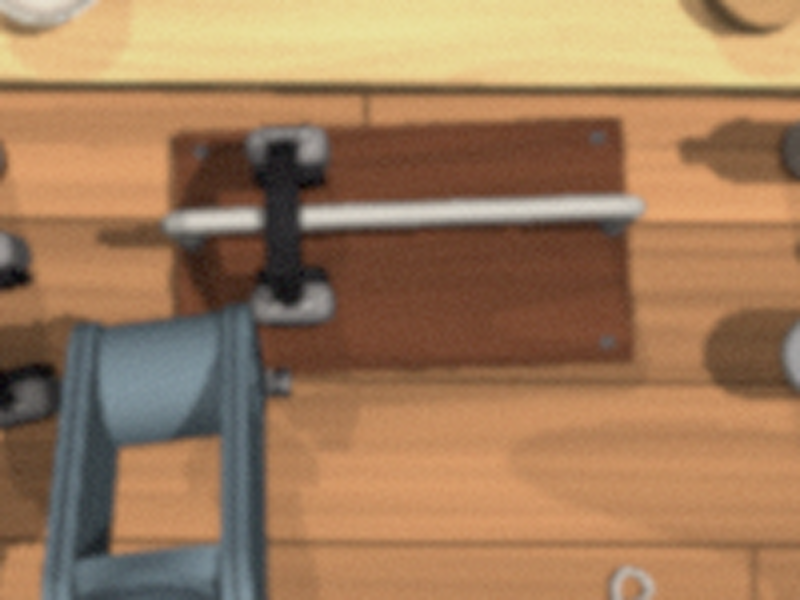

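```bash
python3 -c "
from h import *
print((proj('top',[[.749,.19,.022],[.749,-.23,.022],[.749,.19,.06],[.749,-.23,.06]])-[150,130]+.5)*4)"
```

```text
[[213.02699418  93.7449863 ]
 [662.100174    97.89937939]
 [207.73426114  85.96769753]
 [669.89109576  90.26159843]]
```

>>> apply_moves(
  rows=[
    [-1, 0, 0, -0.003, 0, -1.5, 4],
    [-1, -0.013, 0, 0, 0, -0.3, 0],
    [-1, -0.013, 0, -0.001, 0, -0.3, 0],
    [-1, -0.013, 0, -0.001, 0, -0.3, 0],
    [-1, -0.013, 0, -0.001, 0, -0.3, 0],
  ],
)

```text
t: 10.58
eef_pos: [0.4892, 0.172, 0.0072]
ee_rot: [-0.036, -0.004, 0.999, -0.003]
contact_force: [-32.0, 3.2, 32.6]
opening: -0.0002
```

Pushing drags the tip down and loads the board. I'll add lift and tilt correction as I push.

>>> apply_moves(
  rows=[
    [-1, 0.004, 0, -0.004, 0, -3, 0],
    [-1, -0.012, 0, -0.002, 0, -1, 0],
    [-1, -0.014, 0, -0.002, 0, -1, 0],
    [-1, -0.014, 0, -0.002, 0, -1, 0],
    [-1, -0.014, 0, -0.002, 0, -1, 0],
  ],
)

```text
t: 11.2
eef_pos: [0.5113, 0.1733, 0.0122]
ee_rot: [-0.007, -0.005, 1.0, -0.004]
contact_force: [-45.7, 1.9, 38.6]
opening: 0.0001
```

```bash
python3 look.py top8
```

```text
top8 4
[0.5112115  0.17333752 0.01225475] [-38.03949657   1.24505632  29.92951619]
```

View pics/top8.png

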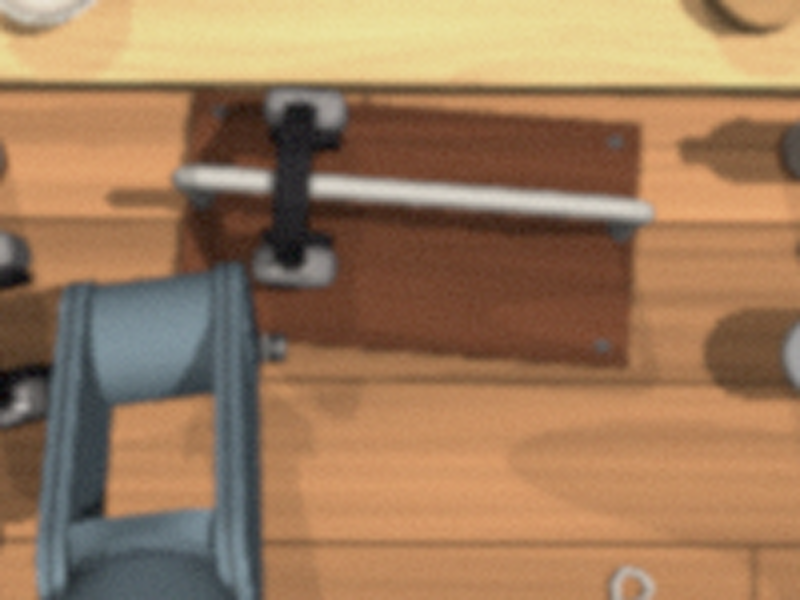

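The left back corner is at the shelf (row ~93). The right one is at row 125, about 29 mm short. On to the right corner.

>>> apply_moves(
  rows=[
    [-1, 0.05, 0, -0.004, 0, 0, 0],
    [-1, 0.02, -0.05, 0, 0, 0, 0],
    [-1, 0, -0.06, 0, 0, 0, 0],
    [-1, 0, -0.06, 0, 0, 0, 0],
    [-1, 0, -0.06, 0, 0, 0, 0],
    [-1, 0, -0.06, 0, 0, 0, 0],
    [-1, 0, -0.045, 0.004, 0, 0, 0],
    [-1, 0, 0, 0, 0, 0, 0],
  ],
)

```text
t: 12.25
eef_pos: [0.4617, -0.1791, 0.0196]
ee_rot: [0.002, -0.008, 1.0, -0.008]
contact_force: [-0.0, 0.7, -0.6]
opening: 0.0003
```

>>> apply_moves(
  rows=[
    [-1, 0, 0.02, 0.009, 0, 0, 0],
    [-1, -0.012, 0, 0, 0, -0.2, 0],
    [-1, -0.013, 0, -0.001, 0, -0.8, 0],
    [-1, -0.013, 0, -0.001, 0, -0.8, 0],
    [-1, -0.013, 0, -0.001, 0, -0.8, 0],
    [-1, -0.013, 0, -0.001, 0, -0.8, 0],
  ],
)

```text
t: 13.0
eef_pos: [0.5143, -0.152, 0.011]
ee_rot: [0.016, -0.015, 1.0, -0.006]
contact_force: [-53.6, -25.3, 30.1]
opening: -0.0004
```

```bash
python3 look.py top9
```

```text
top9 4
[ 0.51405877 -0.15189417  0.01101311] [-30.38163761 -13.82564722  13.15808401]
```

View pics/top9.png

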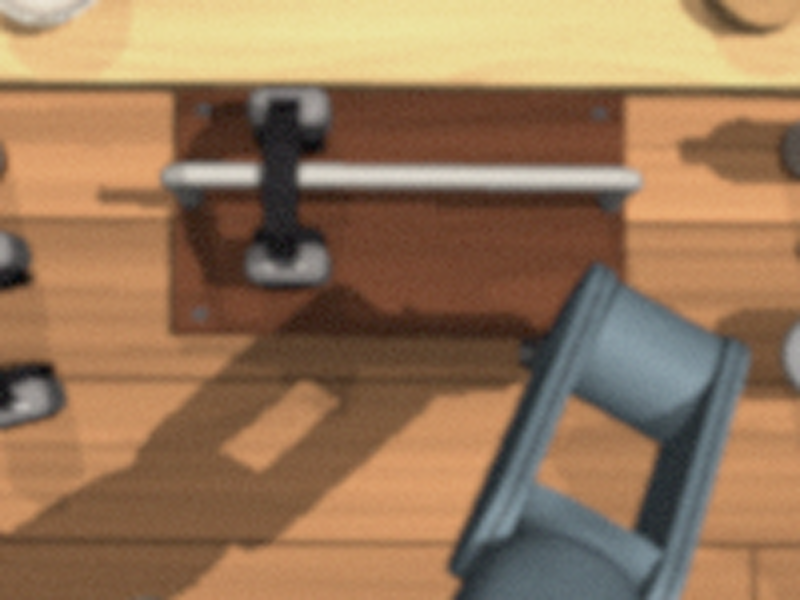

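Both back corners now look flush, at rows 90–93. I'll back away and go for a checking nudge on the left corner.

>>> apply_moves(
  rows=[
    [-1, 0.045, 0, -0.004, 0, 0.5, 0],
    [-1, 0.005, 0.05, 0, 0, 0, 0],
    [-1, 0, 0.06, 0, 0, 0, 0],
    [-1, 0, 0.06, 0, 0, 0, 0],
    [-1, 0, 0.06, 0, 0, 0, 0],
    [-1, 0, 0.06, 0, 0, 0, 0],
    [-1, 0, 0.03, 0, 0, 0, 0],
    [-1, 0, 0.0, 0, 0, 0, 0],
  ],
)

```text
t: 14.05
eef_pos: [0.4589, 0.1803, 0.012]
ee_rot: [0.018, -0.019, 1.0, -0.006]
contact_force: [1.1, -0.2, -0.9]
opening: -0.0001
```

Run:
```python
from h import *
im=shot("top","t10");crop(im,150,130,350,280,"t10",4)
im=shot("side","s10");crop(im,180,130,340,250,"s10",5)
print(manip.read_state()["eef_pos"])
```

```text
t10 4
s10 5
[0.45888789 0.17802978 0.01183395]
```

View pics/t10.png

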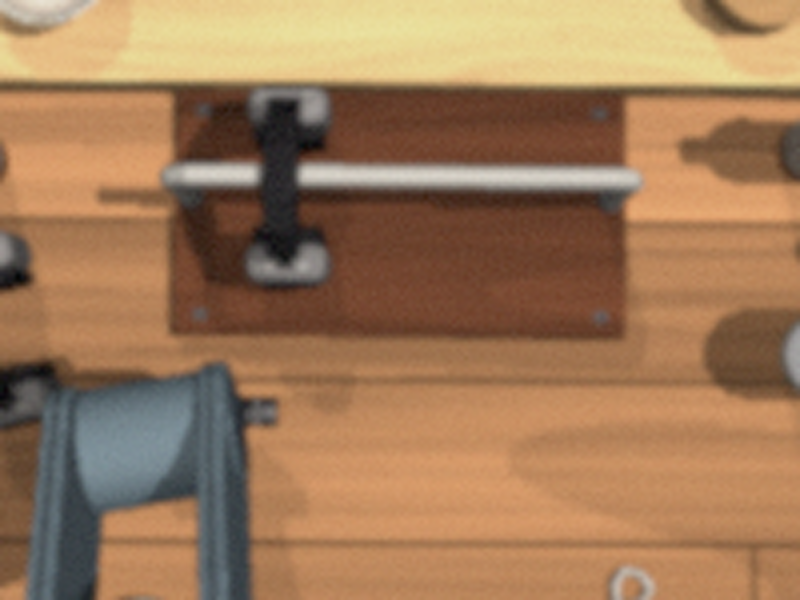

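View pics/s10.png

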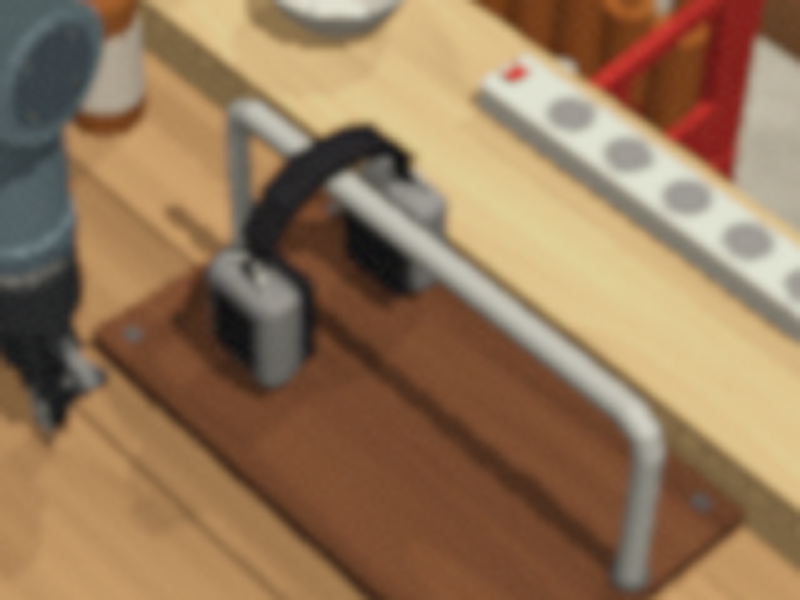

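It looks flush. One gentle nudge at the left corner will make sure of it.

>>> apply_moves(
  rows=[
    [-1, -0.014, 0, 0, 0, 1.5, 1],
    [-1, -0.014, -0.006, 0, 0, 0, 0],
    [-1, -0.012, 0, 0, 0, 0, 0],
    [-1, -0.01, 0, 0, 0, -0.5, 0],
    [-1, -0.01, 0, -0.001, 0, -0.5, 0],
  ],
)

```text
t: 14.78
eef_pos: [0.5139, 0.1689, 0.0123]
ee_rot: [0.005, -0.006, 1.0, -0.007]
contact_force: [-30.7, 3.7, 24.3]
opening: 0.0001
```

Both corners are pressed home: TCP x was 0.514 left and right. I'll retreat, rise, and turn toward the loose pair.

>>> apply_moves(
  rows=[
    [-1, 0.05, 0, 0, 0, 0, 0],
    [-1, 0.05, 0, -0.03, 0, 0, 0],
    [1, 0, 0, -0.06, 0, 0, -8],
    [1, 0, 0, -0.06, 0, 0, -8],
    [1, 0, 0, -0.06, 0, 0, 0],
    [1, 0, 0, -0.06, 0, 0, 0],
    [1, 0, 0, 0, 0, 0, 0],
  ],
)

```text
t: 15.65
eef_pos: [0.4051, 0.1702, 0.2872]
ee_rot: [0.001, -0.15, 0.989, -0.007]
contact_force: [-0.3, -0.2, -0.3]
opening: 0.0848
```

Run:
```python
from h import *
im=shot("top","t11");crop(im,70,150,270,300,"t11",4)
im=shot("side","s11");crop(im,100,90,260,210,"s11",5)
print(manip.read_state()["eef_pos"])
```

```text
t11 4
s11 5
[0.40255127 0.16975767 0.28243751]
```

View pics/t11.png

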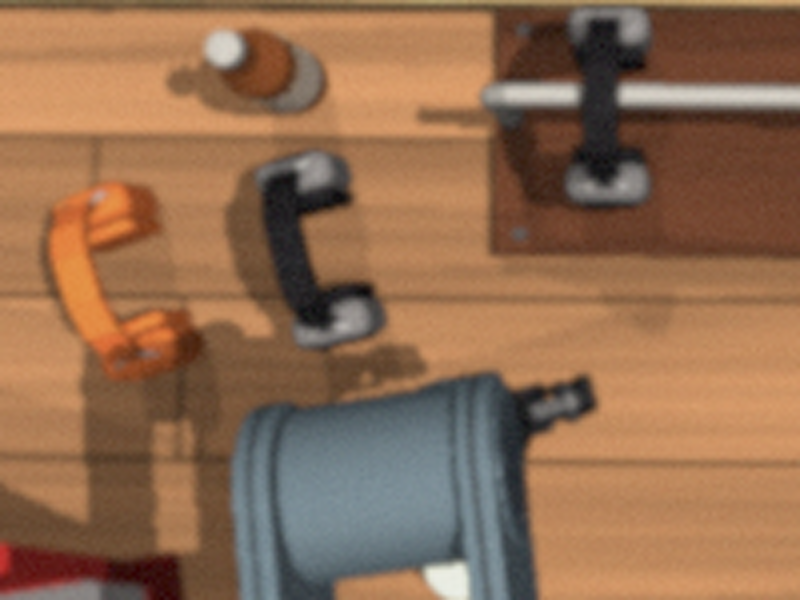

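View pics/s11.png

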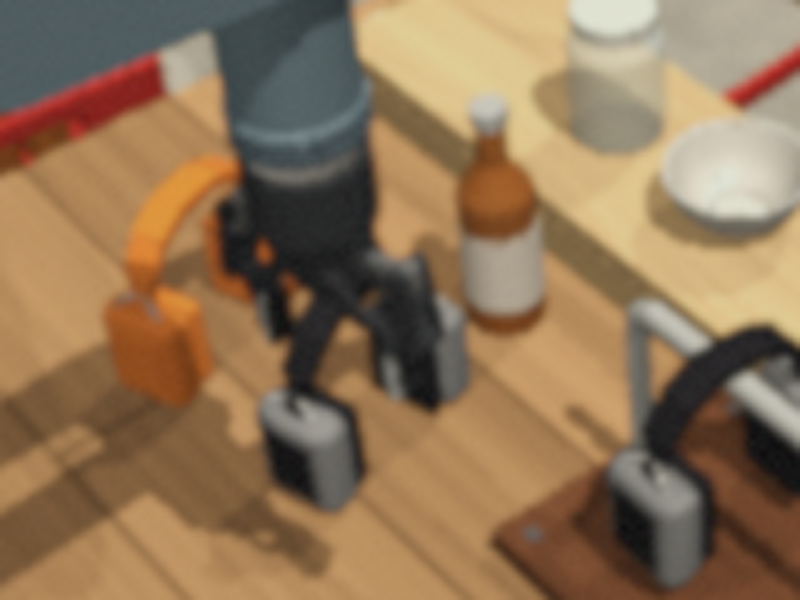

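The pair is undisturbed. A quick overlay will check the crown estimate, with side0 as the other view.

Run:
```python
from h import *
c,s=np.cos(np.radians(16.5)),np.sin(np.radians(16.5))
o=np.array([.529,.371])
def W(x,y,z): return [o[0]+c*x-s*y,o[1]+s*x+c*y,z]
pts=[W(x,y,.155) for x in(-.02,.02) for y in(-.015,.015)]+[W(0,0,.155)]+[W(x,y,0) for x in(-.0855,.0855) for y in(-.035,.035)]
for n,f,b in(("top","raw_t11.png",(120,170,180,240)),("side","raw_side0.png",(140,130,205,200))):
    im=cv2.imread(f);k=8
    x0,y0,x1,y1=b
    C=cv2.resize(im[y0:y1,x0:x1],None,fx=k,fy=k,interpolation=cv2.INTER_CUBIC)
    for i,p in enumerate(proj(n,pts)):
        q=((p-[x0,y0]+.5)*k).astype(int);cv2.circle(C,tuple(int(v) for v in q),4,(0,0,255) if i<5 else (0,255,0),1)
    cv2.imwrite(f"pics/ov_{n}.png",C)
a=cv2.imread("pics/ov_top.png");b=cv2.imread("pics/ov_side.png");h=max(len(a),len(b))
z=lambda m:cv2.copyMakeBorder(m,0,h-len(m),0,0,cv2.BORDER_CONSTANT)
j=np.hstack([z(a),z(b)]);print(j.shape);cv2.imwrite("pics/ov.png",cv2.resize(j,None,fx=.79,fy=.79))
```

```text
(560, 1000, 3)
```

View pics/ov.png

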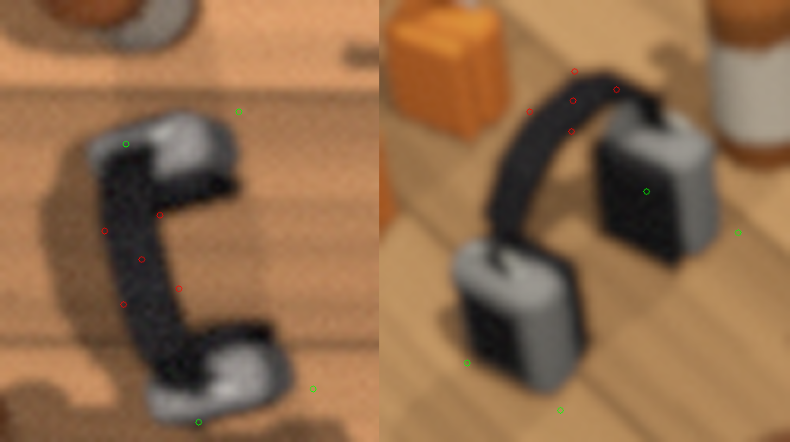

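The overlay fits to about 3 mm. Moving above the crown.

>>> apply_moves(
  rows=[
    [1, -0.045, 0.039, 0, 0, 0, 0],
    [1, -0.045, 0.039, 0, 0, 0, 0],
    [1, -0.045, 0.039, 0, 0, 0, 0],
    [1, -0.045, 0.038, 0, 0, 0, 0],
    [1, 0, 0, 0.04, 0, 0, 0],
    [1, 0, 0, 0, 0, 0, 0],
  ],
)

```text
t: 16.5
eef_pos: [0.5273, 0.3728, 0.2198]
ee_rot: [-0.015, -0.148, 0.989, -0.011]
contact_force: [-0.2, -0.6, -0.0]
opening: 0.0851
```

>>> apply_moves(
  rows=[
    [1, 0, 0, 0, -1.3, -1.7, 0],
    [1, 0, 0, 0.035, 0, 0, 0],
    [1, 0, 0, 0.025, 0, 0, 0],
    [1, 0, 0, 0.008, 0, 0, 0],
    [1, 0, 0, 0, 0, 0, 0],
  ],
)

```text
t: 17.12
eef_pos: [0.5266, 0.3708, 0.1521]
ee_rot: [-0.002, -0.147, 0.989, 0.002]
contact_force: [-0.8, -0.2, 0.4]
opening: 0.0851
```

Run:
```python
from h import *
im=shot("side","s12");crop(im,120,90,220,190,"s12",6)
print(manip.read_state()["eef_pos"],manip.read_state()["ee_rot"])
```

```text
s12 6
[0.52693638 0.37091479 0.15269363] [-0.00181416 -0.14667552  0.98918009  0.00239774]
```

View pics/s12.png

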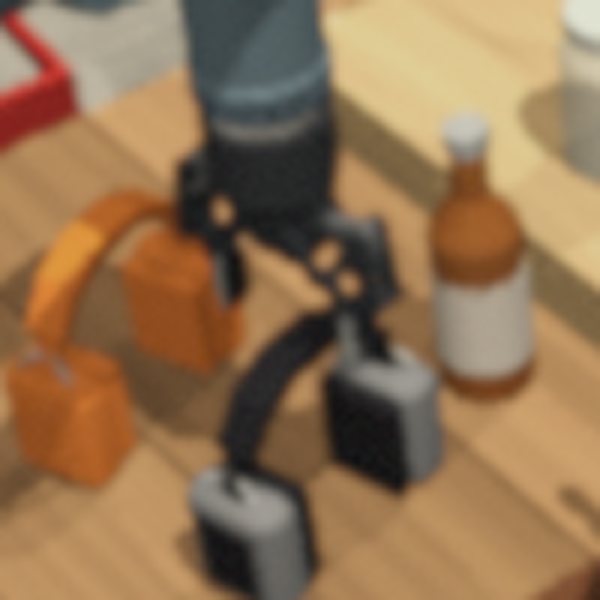

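The fingers straddle the band near the crown. I'll lower about 9 mm and close.

>>> apply_moves(
  rows=[
    [1, 0, 0, 0.01, 0, 0, 0],
    [1, 0, 0, 0.0, 0, 0, 0],
    [-1, 0, 0, 0, 0, 0, 0],
    [-1, 0, 0, 0, 0, 0, 0],
    [-1, 0, 0, 0, 0, 0, 0],
    [-1, 0, 0, 0, 0, 0, 0],
    [-1, 0, 0, 0, 0, 0, 0],
    [-1, 0, 0, 0, 0, 0, 0],
  ],
  squeeze=50,
)

```text
t: 18.18
eef_pos: [0.5285, 0.372, 0.1455]
ee_rot: [0.001, -0.147, 0.989, 0.003]
contact_force: [-0.2, 0.3, 0.1]
opening: 0.0283
```

Run:
```python
from h import *
im=shot("side","s13");crop(im,120,90,220,190,"s13",6)
im=shot("top","t13");crop(im,100,150,200,250,"t13",6)
print(manip.read_state()["eef_pos"],manip.read_state()["ee_rot"])
```

```text
s13 6
t13 6
[0.52843494 0.372053   0.14544512] [ 8.79560619e-04 -1.46818493e-01  9.89157219e-01  3.39886685e-03]
```

View pics/s13.png

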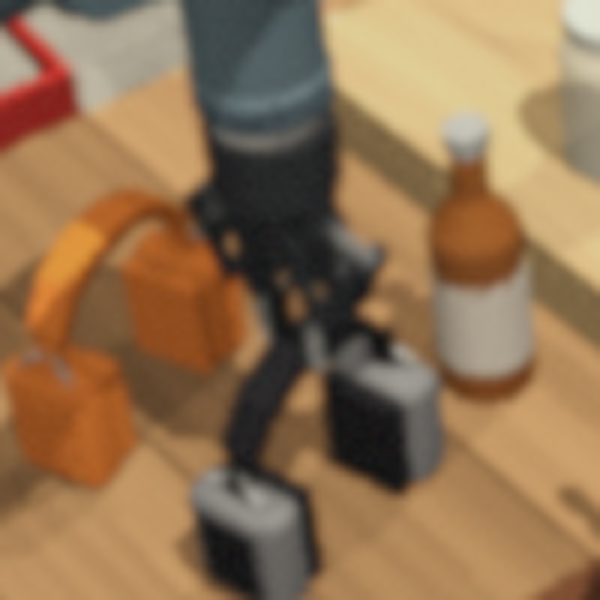

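The band is gripped (opening 28 mm) but only 9.5 mm deep. I'll regrip about 3 mm deeper.

>>> apply_moves(
  rows=[
    [0.2, 0, 0, 0, 0, 0, 0],
    [0.2, 0, 0, 0.004, 0, 0, 0],
    [0.2, 0, 0, 0, 0, 0, 0],
    [-1, 0, 0, 0, 0, 0, 0],
    [-1, 0, 0, 0, 0, 0, 0],
    [-1, 0, 0, 0, 0, 0, 0],
    [-1, 0, 0, 0, 0, 0, 0],
  ],
  squeeze=70,
)

```text
t: 19.15
eef_pos: [0.5284, 0.372, 0.141]
ee_rot: [0.001, -0.147, 0.989, 0.003]
contact_force: [-1.2, 0.2, 1.1]
opening: 0.0282
```

>>> apply_moves(
  rows=[
    [-1, 0, 0, -0.015, 0, 0, 0],
    [-1, 0, 0, -0.025, 0, 0, 0],
    [-1, 0, 0, -0.035, 0, 0, 0],
    [-1, 0, 0, -0.035, 0, 0, 0],
    [-1, 0, 0, -0.035, 0, 0, 0],
    [-1, 0, 0, -0.035, 0, 0, 0],
    [-1, 0, 0, -0.035, 0, 0, 0],
    [-1, 0, 0, -0.015, 0, 0, 0],
    [-1, 0, 0, 0, 0, 0, 0],
  ],
)

```text
t: 20.27
eef_pos: [0.5269, 0.3687, 0.3834]
ee_rot: [0.0, -0.147, 0.989, 0.002]
contact_force: [-0.9, 0.6, -2.7]
opening: 0.0281
```

Run:
```python
from h import *
im=shot("side","s14");crop(im,100,40,240,180,"s14",4.2)
im=shot("top","t14");crop(im,100,130,340,250,"t14",3.3)
print(manip.read_state()["eef_pos"],manip.read_state()["ee_rot"],manip.read_state()["contact_force"])
```

```text
s14 4.2
t14 3.3
[0.52652993 0.36852052 0.38141749] [-0.00105274 -0.14657248  0.98919766  0.00184171] [ 0.52934587  0.0078996  -2.8617983 ]
```

View pics/s14.png

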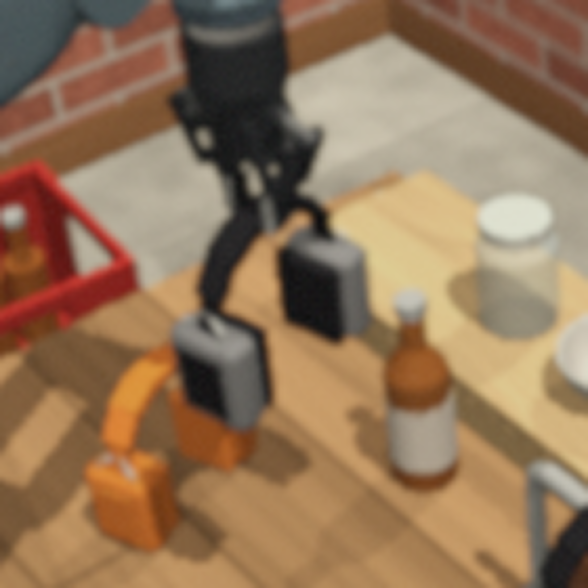

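View pics/t14.png

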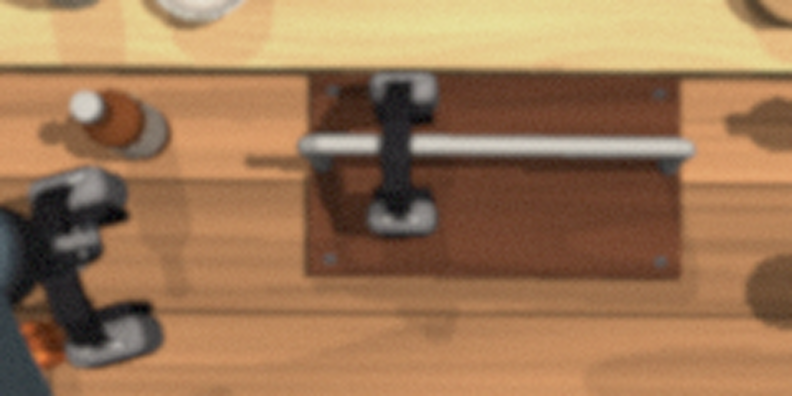

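The pair is held level. I'll check where the crown sits relative to the TCP, and measure the rail.

Run:
```python
from h import *
np.set_printoptions(precision=4,suppress=True)
P=lambda l,o,f:np.array(l)/f+np.array(o)-0.5+0.5/f
print("rail",unproj("top",P([[305,145],[500,147],[690,149]],[100,130],3.3),.171))
print("hung crown",unproj("top",P([[397,148]],[100,130],3.3),.194))
print("board front corners",unproj("top",P([[305,275],[680,277]],[100,130],3.3),.022))
s=manip.read_state()
a=np.radians(17);c,sn=np.cos(a),np.sin(a)
o=s["eef_pos"];z0=o[2]-.141
W=lambda x,y,z:[o[0]+c*x-sn*y,o[1]+sn*x+c*y,z0+z]
pts=[W(x,y,.0) for x in(-.0855,-.037,.037,.0855) for y in(-.035,.035)]+[W(x,y,.155) for x in (-.02,.02) for y in (-.015,.015)]
for n,f,b in(("top","raw_t14.png",(95,170,165,250)),("side","raw_s14.png",(130,80,200,150))):
    im=cv2.imread(f);k=5.7
    x0,y0,x1,y1=b
    C=cv2.resize(im[y0:y1,x0:x1],None,fx=k,fy=k,interpolation=cv2.INTER_CUBIC)
    for i,p in enumerate(proj(n,pts)):
        q=((p-[x0,y0]+.5)*k).astype(int);cv2.circle(C,tuple(int(v) for v in q),4,(0,0,255) if i>7 else (0,255,0),1)
    cv2.imwrite(f"pics/ov_{n}.png",C)
A=cv2.imread("pics/ov_top.png");B=cv2.imread("pics/ov_side.png");h=max(len(A),len(B))
z=lambda m:cv2.copyMakeBorder(m,0,h-len(m),0,0,cv2.BORDER_CONSTANT)
cv2.imwrite("pics/ov2.png",np.hstack([z(A),z(B)]))
```

```text
rail [[ 0.6519  0.2045  0.171 ]
 [ 0.6516  0.0096  0.171 ]
 [ 0.6513 -0.1806  0.171 ]]
hung crown [[0.6468 0.1107 0.194 ]]
board front corners [[ 0.5247  0.2251  0.022 ]
 [ 0.5259 -0.194   0.022 ]]
```

View pics/ov2.png

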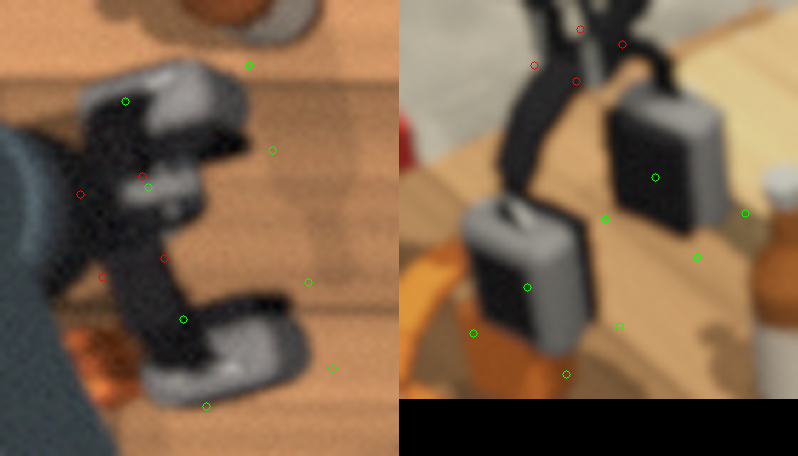

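Margins are generous (±28 mm at the gap). The rail is at x≈0.650 and the hung pair at y≈0.11. I'll put the pair at y≈-0.06: rotate square, then move across at height.

>>> apply_moves(
  rows=[
    [-1, 0, 0, 0, 0, 0, 8.5],
    [-1, 0, 0, 0, 0, 0, 8.5],
    [-1, 0, 0, 0, 0, 0, 0],
    [-1, 0.01, -0.05, 0, 0, 0, 0],
    [-1, 0, -0.05, 0, 0, 0, 0],
    [-1, 0, -0.05, 0, 0, 0, 0],
    [-1, 0, -0.05, 0, 0, 0, 0],
    [-1, 0, -0.05, 0, 0, 0, 0],
    [-1, 0, -0.05, 0, 0, 0, 0],
    [-1, 0, -0.05, 0, 0, 0, 0],
    [-1, 0, -0.04, 0, 0, 0, 0],
    [-1, 0, 0, 0, 0, 0, 0],
  ],
)

```text
t: 21.88
eef_pos: [0.5134, -0.0332, 0.3687]
ee_rot: [-0.012, -0.013, 1.0, -0.001]
contact_force: [-0.2, 0.1, -2.3]
opening: 0.0286
```

>>> apply_moves(
  rows=[
    [-1, 0, -0.01, -0.01, 0, -1.4, 1],
    [-1, -0.035, -0.01, -0.003, 0, 0, 0],
    [-1, -0.035, -0.005, -0.003, 0, 0, 0],
    [-1, -0.035, 0, -0.002, 0, 0, 0],
    [-1, -0.025, 0, 0, 0, 0, 0],
    [-1, 0, 0, 0, 0, 0, 0],
    [-1, 0, 0, 0, 0, 0, 0],
  ],
)

```text
t: 22.75
eef_pos: [0.6468, -0.0525, 0.3913]
ee_rot: [0.004, -0.01, 1.0, -0.001]
contact_force: [-0.7, -0.5, -1.8]
opening: 0.0285
```

Run:
```python
from h import *
im=shot("side","s15");crop(im,160,40,330,220,"s15",3.3)
im=shot("top","t15");crop(im,180,120,320,230,"t15",5)
print(manip.read_state()["eef_pos"],manip.read_state()["ee_rot"],manip.read_state()["contact_force"])
```

```text
s15 3.3
t15 5
[ 0.64650206 -0.05274917  0.3914681 ] [ 4.60144502e-03 -9.83056556e-03  9.99940871e-01 -6.64952755e-04] [ 0.02729299 -0.75660363 -2.19626472]
```

View pics/s15.png

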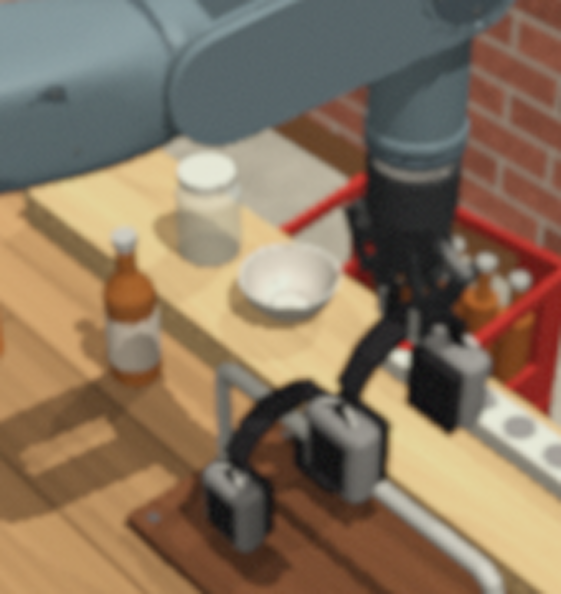

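View pics/t15.png

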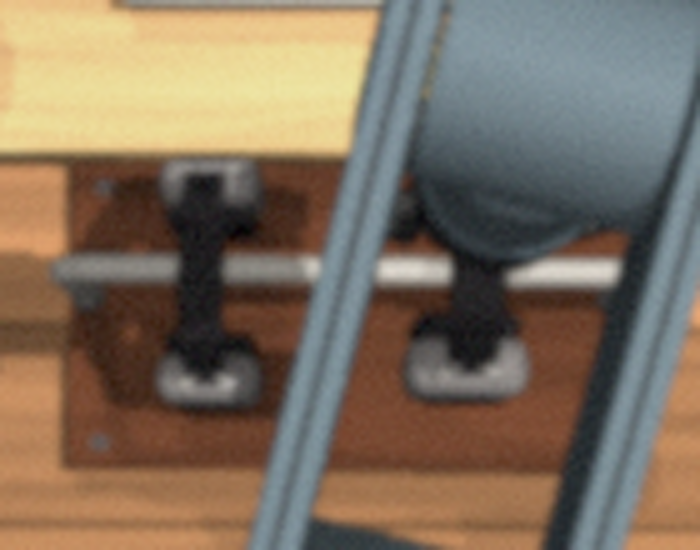

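Run:
```python
from h import *
f=lambda x,y,z:(proj("top",[[x,y,z]])-[180,120]+.5)*5
z0=.3915-.141
for z in(.0,.05,.1): print(z,"front face outer",f(.6465-.0855,-.0527,z0+z),"right/left",f(.6465-.06,-.0877,z0+z),f(.6465-.06,-.0177,z0+z))
print("hung front outer",[f(.649-.0855,.1107,.039+z) for z in (.0,.05,.1)])
```

```text
0.0 front face outer [[460.1687897  405.01222448]] right/left [[517.38575716 363.92256618]] [[403.19489502 362.94796028]]
0.05 front face outer [[465.77059271 400.46092119]] right/left [[525.70317726 357.42100875]] [[406.06728999 356.39625645]]
0.1 front face outer [[471.93495773 395.45242695]] right/left [[534.85350669 350.26811356]] [[409.22763799 349.18764604]]
hung front outer [array([[217.22566731, 415.10471393]]), array([[212.21965207, 411.71904108]]), array([[206.79881   , 408.05271595]])]
```

The front cup's outer edge is at row ~402 against a predicted ~400, so the crown is on the TCP. I'll shift 3 mm and lower.

>>> apply_moves(
  rows=[
    [-1, -0.003, 0, 0.02, 0, 0.5, 1],
    [-1, 0, 0, 0.03, 0, 0, 0],
    [-1, 0, 0, 0.03, 0, 0, 0],
    [-1, 0, 0, 0.03, 0, 0, 0],
    [-1, 0, 0, 0.03, 0, 0, 0],
    [-1, 0, 0, 0.02, 0, 0, 0],
    [-1, 0, 0, 0.01, 0, 0, 0],
    [-1, 0, 0, 0, 0, 0, 0],
  ],
)

```text
t: 23.85
eef_pos: [0.6442, -0.0521, 0.2098]
ee_rot: [-0.003, 0.002, 1.0, -0.0]
contact_force: [-0.1, 0.5, -1.5]
opening: 0.0283
```

Run:
```python
from h import *
im=shot("side","s16");crop(im,180,90,340,230,"s16",4.2)
print(manip.read_state()["eef_pos"],manip.read_state()["ee_rot"],manip.read_state()["contact_force"])
```

```text
s16 4.2
[ 0.64454303 -0.05214143  0.21045841] [-2.67478972e-03  1.66705821e-03  9.99995018e-01 -1.73896632e-04] [-0.26965115 -0.46090915 -1.65247459]
```

View pics/s16.png

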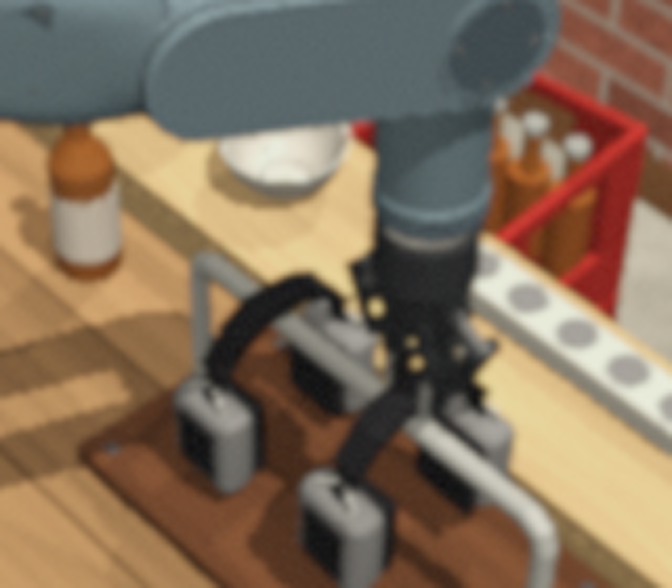

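The cups straddle the rail, one in front and one behind. I'll lower the last 30 mm slowly.

>>> apply_moves(
  rows=[
    [-1, -0.005, 0, 0.01, 0, 0, 0],
    [-1, 0, 0, 0.008, 0, 0, 0],
    [-1, 0, 0, 0.005, 0, 0, 0],
    [-1, 0, 0, 0.003, 0, 0, 0],
    [-1, 0, 0, 0.0, 0, 0, 0],
  ],
)

```text
t: 24.52
eef_pos: [0.6511, -0.0525, 0.185]
ee_rot: [-0.0, 0.002, 1.0, -0.001]
contact_force: [-0.7, -0.4, -2.2]
opening: 0.0284
```

>>> apply_moves(
  rows=[
    [-1, 0, 0, 0.003, 0, 0, 0],
    [-1, 0, 0, 0.002, 0, 0, 0],
    [-1, 0, 0, 0.0, 0, 0, 0],
  ],
)

```text
t: 24.9
eef_pos: [0.6513, -0.0525, 0.1802]
ee_rot: [-0.0, 0.002, 1.0, -0.001]
contact_force: [-0.1, 0.2, -2.1]
opening: 0.0283
```

Nothing has touched yet (Fz is still the pair's weight), so I'll keep lowering in small steps.

>>> apply_moves(
  rows=[
    [-1, 0, 0, 0.002, 0, 0, 0],
    [-1, 0, 0, 0.0, 0, 0, 0],
  ],
)

```text
t: 25.15
eef_pos: [0.6517, -0.0526, 0.1803]
ee_rot: [0.001, 0.002, 1.0, -0.001]
contact_force: [0.4, 0.6, -2.7]
opening: 0.0281
```

>>> apply_moves(
  rows=[
    [-1, 0, 0, 0.003, 0, 0, 0],
    [-1, 0, 0, 0.002, 0, 0, 0],
    [-1, 0, 0, 0.0, 0, 0, 0],
  ],
)

```text
t: 25.52
eef_pos: [0.6521, -0.0527, 0.1802]
ee_rot: [0.003, 0.002, 1.0, -0.002]
contact_force: [0.2, -0.6, -1.9]
opening: 0.0284
```

Run:
```python
from h import *
s=manip.read_state();print(s["qpos"],s["effort"],s["eef_pos"],s["contact_force"])
im=shot("side","s17");crop(im,210,120,320,220,"s17",6)
```

```text
[-0.24972492  0.47470617  1.34340964 -0.00205095  1.31653766 -1.81694808] [ 3.41469760e-02 -5.83154297e+01 -2.98029882e+01 -2.03217007e-02
  7.83630903e-02 -2.60061664e-03] [ 0.6521273  -0.05270297  0.18018798] [ 0.21019592 -0.55547891 -1.86861705]
s17 6
```

View pics/s17.png

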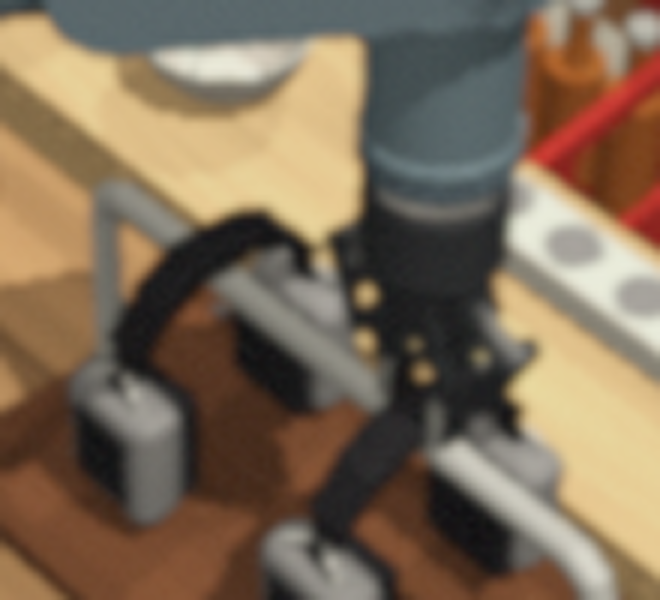

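>>> apply_moves(
  rows=[
    [-1, 0, 0, 0.006, 0, -0.3, 0],
    [-1, 0, 0, 0.0, 0, 0, 0],
  ],
)

```text
t: 25.82
eef_pos: [0.6528, -0.0528, 0.1807]
ee_rot: [0.008, 0.001, 1.0, -0.003]
contact_force: [0.6, -0.3, -1.4]
opening: 0.0278
```

The arm has stopped at TCP z=0.180, exactly the seated height, and pressing only tilts it. The crown is on the rail, so I'll release gently.

>>> apply_moves(
  rows=[
    [-0.1, 0, 0, 0, 0, 0, 0],
    [-0.1, 0, 0, 0, 0, 0, 0],
    [-0.1, 0, 0, 0, 0, 0, 0],
  ],
)

```text
t: 26.2
eef_pos: [0.6531, -0.0529, 0.1794]
ee_rot: [0.008, 0.001, 1.0, -0.003]
contact_force: [-0.0, -0.1, 0.5]
opening: 0.0382
```

Run:
```python
from h import *
s=manip.read_state();print(s["opening"],s["eef_pos"],s["contact_force"])
im=shot("side","s18");crop(im,210,120,320,220,"s18",6)
```

```text
0.03824722196773529 [ 0.65309771 -0.05290105  0.17939851] [-0.04863504 -0.11431475  0.4793516 ]
s18 6
```

View pics/s18.png

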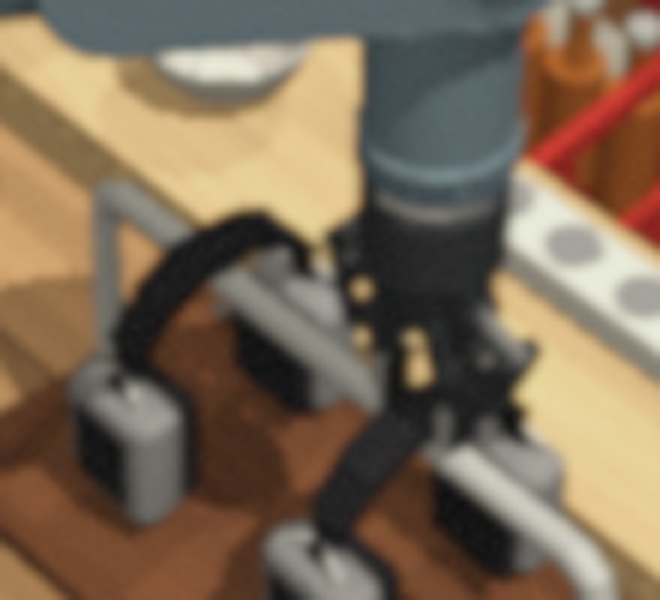

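The pair stays put on the rail. Next I open fully and rise straight up.

>>> apply_moves(
  rows=[
    [0.5, 0, 0, 0, 0, 0, 0],
    [0.5, 0, 0, 0, 0, 0, 0],
    [0.5, 0, 0, 0, 0, 0, 0],
    [0.5, 0, 0, -0.02, 0, 0, 0],
    [0.5, 0, 0, -0.04, 0, 0, 0],
    [0.5, 0, 0, -0.05, 0, 0, 0],
    [0.5, 0, 0, -0.05, 0, 0, 0],
    [0.5, 0.05, 0, -0.03, 0, 0, 0],
    [0.5, 0.06, 0, 0, 0, 0, 0],
    [0.5, 0.06, 0, 0, 0, 0, 0],
    [0.5, 0.06, 0, 0, 0, 0, 0],
    [0.5, 0, 0, 0, 0, 0, 0],
  ],
)

```text
t: 27.75
eef_pos: [0.4138, -0.0513, 0.3697]
ee_rot: [0.007, 0.001, 1.0, -0.003]
contact_force: [-0.3, -0.5, 1.2]
opening: 0.0639
```

Run:
```python
from h import *
s=manip.read_state();print(s["opening"],s["eef_pos"],s["contact_force"])
im=shot("side","s19");cv2.imwrite("pics/s19.png",cv2.resize(im,(800,600),interpolation=cv2.INTER_CUBIC))
im=shot("top","t19");cv2.imwrite("pics/t19.png",cv2.resize(im,(800,600),interpolation=cv2.INTER_CUBIC))
```

```text
0.06393021224071449 [ 0.41380803 -0.05126799  0.36965601] [-0.26400253 -0.45373728  1.212633  ]
```

View pics/s19.png

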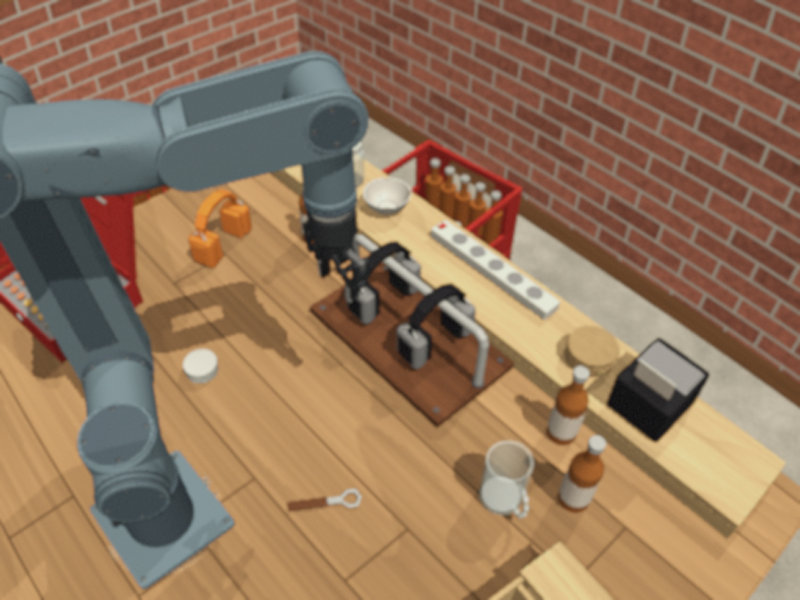

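View pics/t19.png

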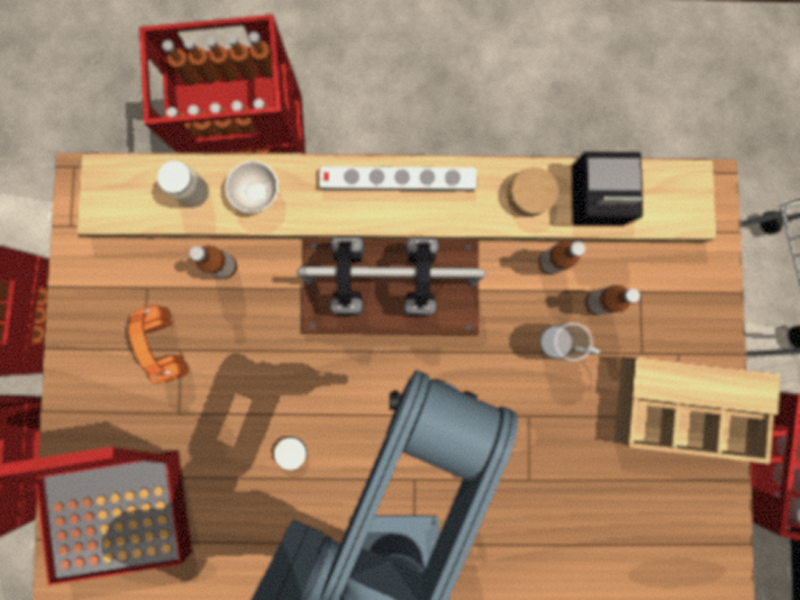

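Both pairs hang side by side, at (347,275) and (423,275) in the top view. The rack is flush, and the mug and bottles are where they were. One enlarged check before handing in.

Run:
```python
from h import *
im=cv2.imread("raw_t19.png");crop(im,180,140,320,220,"t20",5.6)
im=cv2.imread("raw_s19.png");crop(im,190,140,330,270,"s20",4.6)
```

```text
t20 5.6
s20 4.6
```

View pics/t20.png

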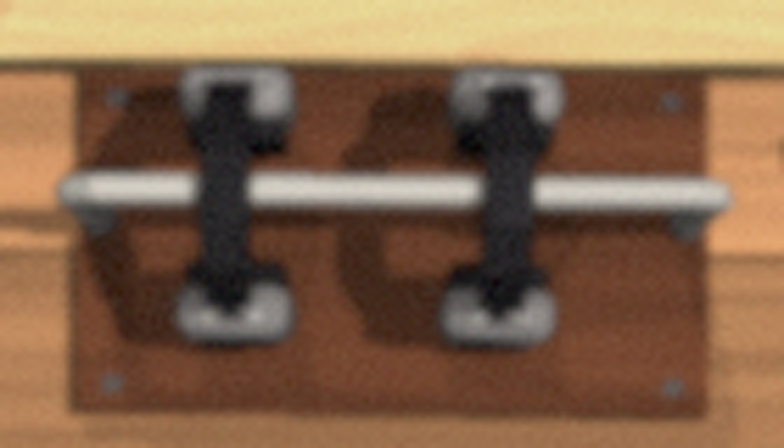

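View pics/s20.png

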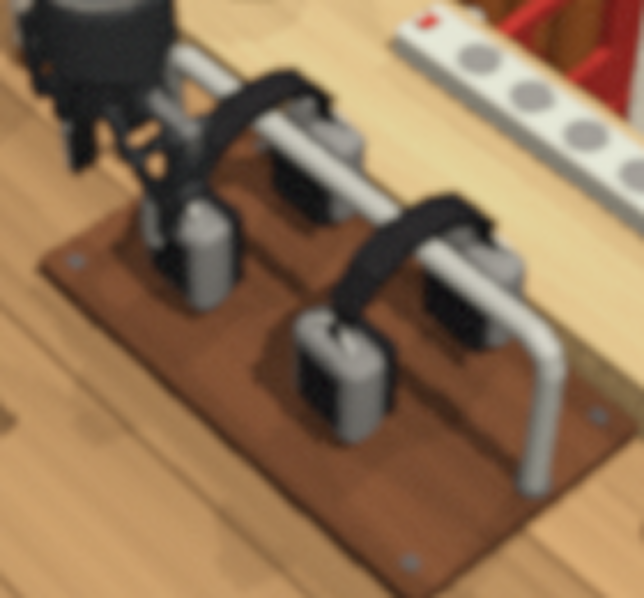

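The newly hung pair sits square and level on the rail, cups at (505,95) and (500,313), matching the other pair. The rack's back edge meets the shelf. Handing in.

```bash
python3 -c "
from rig import manip
print(manip.job_done())"
```

```text
the job is handed in; nothing more can be done
None
```

The rack is flush against the rear shelf and both pairs of ear defenders hang on the rail. I handed the job in at about 28 s of the 72 s allowed; no verdict is reported.

- **Rack:** I pushed it back at the front corners in turn, with its turn staying within about 8° of square. A centred push in between needed too much force (about 40 N, with the fingertips dragging on the table at up to 66 N), so I went back to the corners. The final pushes stopped at the same depth left and right (TCP x = 0.514), and the last top view shows both back corners against the shelf.
- **Loose pair:** I gripped the black pair by its crown, re-gripping once to get deeper, and carried it over the free right part of the rail. I lowered it until it stopped at the expected height (TCP z = 0.180) and released it there. The wrist force barely changed at contact, so I judged seating from that height and from the pair staying put when the fingers opened.
- **Last checks:** the final pictures show the new pair square and level with one cup on each side of the rail. The original pair is still hanging, the mug and bottles look unmoved, and the gripper is clear of everything. I found no disagreement in these checks. They were read from pictures good to about 2–3 mm, so height and tilt of the hung pair were not measured directly.

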